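# Tilt gauge on the sprung stud

### The arm

A 7-joint arm with a two-finger parallel gripper is mounted at the origin on the work surface. World frame = base frame: x ahead of the robot, y to its left, z up, the work surface at z = 0. Lengths are in m, angles in rad, forces in N, time in s.
With the tool pointing down it reaches from about 0.425 to 0.925 m from the base axis. Payload 6.8 kg.
Tool frame: the origin (TCP) lies midway between the tips of the shut fingers; the grasp point (between the pads) lies 19 mm behind it; z points along the fingers, y is the line along which they close (so a half turn about z gives the same grasp; the last joint's range is limited). The gripper opens to 85 mm and grips with 20 to 120 N. Pads are 22 mm wide; open, the fingers measure 114 mm over their backs; the gripper's body (76 mm by 85 mm) begins 54 mm behind the grasp point. The pads swing forward as they close: fully open they stand 13 mm farther back than shut.
Start: joints at [-0.108, 0.477, 0.022, 1.555, -0.011, 1.109, -0.083], TCP at [0.675, 0, 0.231] pointing down, gripper open.
Joint ranges: [-2.96, 2.96], [-0.34, 2.1], [-1.41, 1.46], [0.24, 2.44], [-1.37, 4.51], [0.17, 1.92], [-2.96, 2.96]. Speed limits (rad/s): [2.39, 2.39, 3.14, 3.14, 3.14, 3.14, 3.14].

### API

Orientations are given as a unit quaternion [w, x, y, z].
In Python, from station import * gives the robot as it stands.
- The arm moves only by the shell command python3 -m creep 'ROWS' [FORCE]. ROWS is JSON, a list of rows, each a list of 7 numbers: the gripper command: -1 is shut, 1 is fully open, values between are in proportion, then the shift along the world's x, y, z in mm, then the turn, a rotation vector about the world's x, y, z in rad. A call has 1 to 5 rows; each row shifts and turns the commanded pose from where the row before left it; what a row does not reach is not made up. A row lasts 1/8 s, in which the tool goes at most 62.5 mm and 10.7 degrees, less where a joint would pass 70% of its speed; a pose out of reach is approached as far as the arm can. A call is refused whole if a number of a shift passes 62.5 or a number of a turn 0.188, either way. A call with a gripper value outside its range is refused whole. The fingers move at their own pace and stop on an object; FORCE is the grip in N (left out, the last holds). Time passes only in rows, so rows that do not move let the fingers close. It gives the time, the measured TCP pose, the force, the opening and the grip force at its end, in the units of the state.
- get_obs(): the state, without advancing time (a new reading comes with each control period).
- read_camera(name): name is "scene" or "side" or "wrist"; returns (picture, depth): 384x512x3 uint8, red, green, blue; 384x512 float32, m along the optical axis (not along the pixel's ray), 0 where there is no reading.
- camera_params(name): a dict with "intrinsics" (3x3 intrinsics, pixels), "cam_to_world" (4x4, takes a point from camera to world coordinates); the wrist camera has in their place "mount" (4x4, takes a point from camera to tool coordinates, whose origin is the TCP and whose axes are the flange's). Camera axes: x right, y up, looking along -z (the intrinsics and any distortion apply to the point x, -y, -z); pixel columns grow to the right and rows downward; lengths in m; the calibration is good to about 2 mm. The wrist camera is an equidistant fisheye: a pixel r from the principal point sees the ray r / f radians off the axis. A picture is of the moment at which its call begins: read the wrist's pose just before it. camera_params takes no time and is no camera call.
- hand_in(): hands the job in; it is judged then, once.
The state is a dict: "t": time; "q": joint angles; "joint_vel": joint speeds; "joint_torque": joint torques, N m; "eef_pos": TCP position; "tool_rot": TCP orientation; "contact_force": force on the tool from outside, world axes, zero at the start; "torque": the same for the moment, N m; "gripper_width": opening from 0.0 (shut) to 1.0 (fully open); "grasp_force": force on a finger pad.
Only numpy, scipy, OpenCV 4.12 (cv2) and the standard library are available. Lean on these libraries where they do the work, as an engineer would, in place of code of your own. Each camera call takes 0.05 s, during which the arm holds its last target. There are 200 camera calls.

### The job

The lab's tilt gauge is due for its check: lift it out of its foam tray, stand its foot gently on the uneven head of the sprung stud so that the stud sinks partway but stays off its stop (press lightly, never hard against the stop), and rock the gauge until its hanging pointer comes to rest on the index tab. Finish while still holding the gauge there, pointer on the tab and stud still partly pressed, so that I can take the reading; leave the bottles and the beaker alone.

Things in the scene. Friction and masses are not known exactly. Their poses are not given: they have to be found in the camera images.
- gauge: Upright tilt gauge, 188 mm tall, about 0.25 kg. Origin: centre of its foot's underside; x out of the face, y along its width, z up. Foot: aluminium bar 26 (x) by 80 (y) by 14 mm high. Above it a white panel 6 mm thick (x -8 to -2 mm), 140 mm wide, z 14 to 148 mm; handle on top. Starts upright, foot 10 mm deep in the tray's slot, its face pointing away from the robot (+x) within about 0.35 rad.
- gauge_handle (a point): Centre of the gauge's black handle block, the place to grip, 167 mm above the gauge's underside: 18 mm thick (gauge x), 56 mm long (y), 42 mm high, with free room around it.
- pointer (a joint): Angle (rad) of the free-swinging pointer, a thin dark 100 mm bar with a round bob, pivoted on the gauge's face at z = 138 mm. 0: points at the foot; positive: to the gauge's +y side. It hangs plumb: leaning the gauge's top towards its own +y side by an angle makes it read plus that angle. Swings about a second after a move.
- pointer_tip (a point): Tip of the pointer, 100 mm from the pivot.
- index (a joint): Angle (rad) of the index tab about the same pivot, counted the same way; stiff, stays where it starts (0.20 to 0.40). The pointer is on the tab when both joints are equal. The tab is a dark plate 14 mm wide and 16 mm long on the scale, below the pointer's tip circle.
- index_tip (a point): The point of the tab that the pointer tip should cover, at the middle of its upper edge, 100 mm from the pivot.
- stud (a joint): How far the sprung stud is pressed down (m): 0 free, 0.012 at its stop. It begins to give at about 2 N and then takes 0.7 N per mm (about 6 N at half travel, 10 N at the stop).
- stud_top (a point): On the stud's axis, level with its highest lump, 80 mm above the table when free. The head is a black disc 36 mm across, its face 7 mm below this point, with three round lumps on a 10 mm radius, tops 0, 2 and 4 mm below it. A 16 mm rod carries it over the stand (74 by 74 mm, 34 mm high). It only moves up and down.
- stand: The fixed stand of the stud, on the table; origin at the centre of its underside.
- tray: Fixed dark foam tray 140 (x) by 300 (y) by 30 (z) mm; origin at the centre of its underside, axes along its sides. Slot for the gauge's foot in its middle, 34 by 88 mm, 10 mm deep; a bottle in a pocket 115 mm to each side along y.
- bottle_a: Bystander: bottle 44 mm across, 105 mm tall, in the tray's -y pocket; origin at the centre of its base.
- bottle_b: Bystander: bottle like bottle_a, in the tray's +y pocket.
- beaker: Bystander: clear beaker 76 mm across, 85 mm tall, standing on the table beyond the work; origin at the centre of its base.
Mind the look-alikes: they are no part of the job. There is more than one size of the gauge; the one meant has the size given above.

How it is judged:
By the outcome, as a careful person would: the job done as asked, in the order asked, and still so for the second after the job is handed in, while the arm keeps its last pose, push and grip.
It also fails if it takes over 58 s, if anything falls off the work surface, if the arm or the gripper's body presses on something with over 40 N, if the wrist force passes 120 N, or if a joint passes its speed limit or range.

## Working session

There is one attempt and no reset: what is moved stays moved. The work goes in short steps, Python scripts to look and compute and a shell command to move; the robot and the scene stay as the last step left them, time stands still between calls to the robot, and variables do not carry over. Pictures are saved under pics/ and viewed, at most 10 in all, crops included, and the job is handed in when it is done.

```bash
mkdir -p pics; ls
cat > h.py <<'E'
from station import *
import numpy as np, cv2
def snap(n,f):
    o=get_obs(); p,d=read_camera(n); np.savez(f'/tmp/{f}.npz',p=p,d=d,pos=o['eef_pos'],rot=o['tool_rot'])
    cv2.imwrite(f'pics/{f}.png',p[...,::-1]); return p,d
def cloud(n,d):
    c=camera_params(n);K=c['intrinsics'];T=np.array(c['cam_to_world']);K=np.array(K)
    v,u=np.mgrid[:384,:512]
    P=np.stack([(u-K[0,2])/K[0,0]*d,-(v-K[1,2])/K[1,1]*d,-d],-1)
    return P@T[:3,:3].T+T[:3,3]
E
python3 - <<'E'
from h import *
a,_=snap('scene','s0');b,_=snap('side','d0')
cv2.imwrite('pics/both.png',np.hstack([cv2.resize(x,(400,300)) for x in (a,b)])[...,::-1])
for n in('scene','side','wrist'):print(n,camera_params(n))
E
```

```text
pics
scene {'intrinsics': array([[457.54370675,   0.        , 255.44753388],
       [  0.        , 457.54370675, 194.98888366],
       [  0.        ,   0.        ,   1.        ]]), 'cam_to_world': array([[ 0.4760649 , -0.66518538,  0.57523093,  1.24413982],
       [ 0.87940159,  0.36297693, -0.30805938, -0.40944698],
       [-0.00387896,  0.65251526,  0.75776566,  1.06821746],
       [ 0.        ,  0.        ,  0.        ,  1.        ]])}
side {'intrinsics': array([[468.31134326,   0.        , 255.64381164],
       [  0.        , 468.31134326, 196.21384967],
       [  0.        ,   0.        ,   1.        ]]), 'cam_to_world': array([[-0.99367854,  0.08639775, -0.07168256,  0.4610569 ],
       [-0.11200977, -0.72015612,  0.68471087,  0.85241449],
       [ 0.00753484,  0.68841165,  0.72528107,  1.0329779 ],
       [ 0.        ,  0.        ,  0.        ,  1.        ]])}
wrist {'intrinsics': array([[297.31863964,   0.        , 256.53072966],
       [  0.        , 297.31863964, 191.90566005],
       [  0.        ,   0.        ,   1.        ]]), 'mount': array([[-5.43635289e-04,  9.55420812e-01,  2.95246975e-01,
         7.57236381e-02],
       [ 9.99999716e-01,  6.73274791e-04, -3.37431441e-04,
        -5.08620475e-04],
       [-5.21171366e-04,  2.95246708e-01, -9.55420907e-01,
        -1.41886748e-01],
       [ 0.00000000e+00,  0.00000000e+00,  0.00000000e+00,
         1.00000000e+00]])}
```

View pics/s0.png

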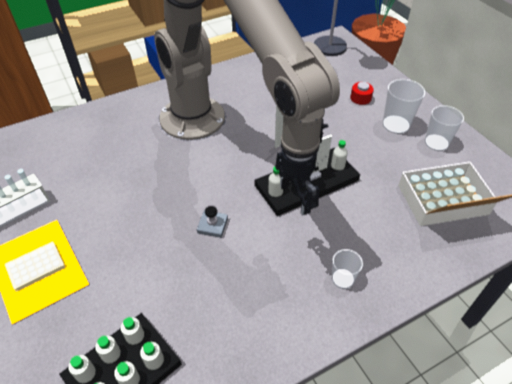

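View pics/d0.png

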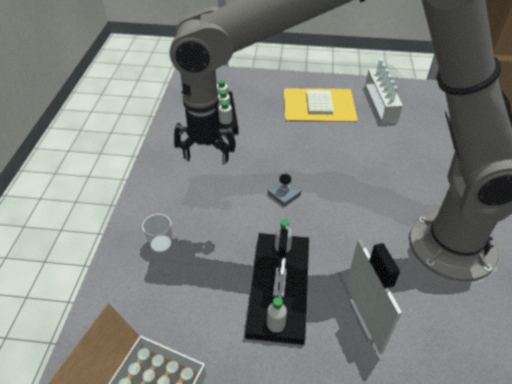

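Scene view: the tray with two bottles is around (308,185) with a gauge between them, partly hidden by the arm. The stud stand is at (212,220) and the beaker at (347,265). Side view: a thin gauge stands in the tray at (281,270), and a bigger panel with a black handle stands at (370,290). I'll measure both candidates.

Run:
```python
from h import *
z=np.load('/tmp/d0.npz');p,d=z['p'],z['d'];P=cloud('side',d)
def st(n,u0,u1,v0,v1,zmin,Q=P):
    q=Q[v0:v1,u0:u1].reshape(-1,3);q=q[(q[:,2]>zmin)&(q[:,2]<.4)];print(n,len(q),q.min(0).round(3),q.max(0).round(3),np.median(q,0).round(3))
st('big',335,402,238,352,.02);st('bighandle',370,400,243,286,.1)
st('tray gauge',268,298,215,300,.04);st('stud',274,296,172,190,.06)
st('stand',266,302,180,206,.02);st('beaker',140,175,212,252,.02);st('tray',246,310,234,345,.02)
s=np.load('/tmp/s0.npz');Q=cloud('scene',s['d'])
st('scene tray',255,360,155,212,.02,Q)
st('stud s',203,219,203,218,.06,Q);st('stand s',195,230,207,237,.02,Q)
a=cv2.resize(p[205:355,235:410],(0,0),fx=3,fy=3,interpolation=2)
b=cv2.resize(s['p'][100:220,245:365],(0,0),fx=2,fy=2,interpolation=2)
c=np.zeros((450,770,3),np.uint8);c[:,:525]=a;c[:240,525:765]=b
cv2.imwrite('pics/c0.png',c[...,::-1])
```

```text
big 3853 [0.221 0.174 0.02 ] [0.301 0.355 0.263] [0.259 0.275 0.151]
bighandle 980 [0.23  0.223 0.151] [0.28  0.3   0.263] [0.26  0.268 0.244]
tray gauge 635 [0.447 0.065 0.041] [0.49  0.303 0.21 ] [0.466 0.196 0.129]
stud 110 [ 0.463 -0.157  0.06 ] [ 0.497 -0.119  0.082] [ 0.479 -0.133  0.072]
stand 356 [ 0.431 -0.171  0.02 ] [ 0.527 -0.091  0.076] [ 0.478 -0.129  0.023]
beaker 812 [0.766 0.05  0.02 ] [0.841 0.129 0.088] [0.805 0.084 0.059]
tray 5732 [0.398 0.039 0.02 ] [0.538 0.343 0.21 ] [0.467 0.221 0.03 ]
scene tray 3602 [ 0.394 -0.039  0.02 ] [0.75  0.344 0.4  ] [0.519 0.066 0.049]
stud s 128 [ 0.46  -0.16   0.063] [ 0.496 -0.124  0.084] [ 0.482 -0.142  0.074]
stand s 554 [ 0.431 -0.191  0.02 ] [ 0.528 -0.091  0.084] [ 0.485 -0.145  0.025]
```

View pics/c0.png

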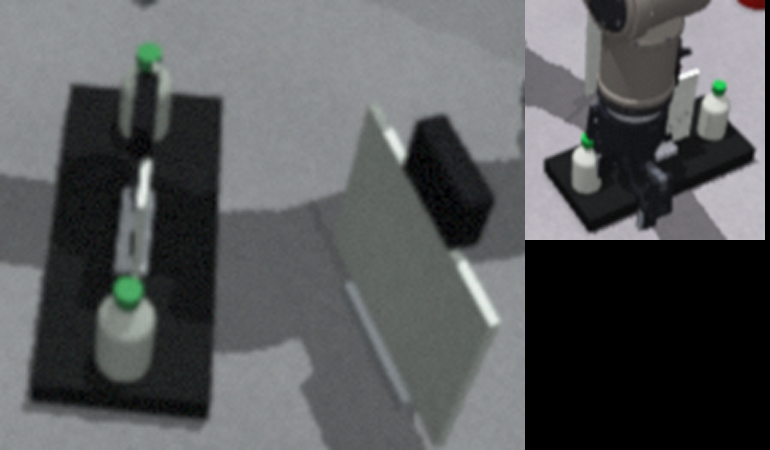

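The gauge in the tray (side px (281,270)) tops out at z≈0.21, which is tray slot 20 mm + 188 mm, so it fits. The panel at side (370,290) is 263 mm tall and stands on the table, so it is the look-alike. Next I'll find the gauge's yaw and handle position.

Run:
```python
from h import *
from scipy.spatial.transform import Rotation as R
o=get_obs();print(o['t'],o['eef_pos']);w,x,y,z=o['tool_rot'];print(R.from_quat([x,y,z,w]).as_matrix().round(3),o['contact_force'])
f=np.load('/tmp/d0.npz');p,P=f['p'].astype(int),cloud('side',f['d'])
box=(P[...,0]>.42)&(P[...,0]<.52)&(P[...,1]>.1)&(P[...,1]<.28)
h=P[box&(P[...,2]>.172)&(p.max(-1)<90)];print('handle',len(h),h.min(0),h.max(0),h.mean(0))
# panel top-edge bright pixels
m=box&(P[...,2]>.14)&(P[...,2]<.18)&(p.min(-1)>150);q=P[m];print('panel',len(q),q.min(0),q.max(0))
for a in (h,q):
    c=a[:,:2]-a[:,:2].mean(0);v=np.linalg.svd(c,full_matrices=0)[2][0];print('yaw of y-axis',np.arctan2(-v[0]*np.sign(v[1]),abs(v[1])),a.mean(0))
s=np.load('/tmp/s0.npz');ps=s['p'].astype(int);Q=cloud('scene',s['d'])
b=(Q[...,0]>.43)&(Q[...,0]<.51)&(Q[...,1]>.1)&(Q[...,1]<.275)&(Q[...,2]>.09)&(Q[...,2]<.175)&(ps.min(-1)>120)
q=Q[b];c=q-q.mean(0);v=np.linalg.svd(c,full_matrices=0)[2][2];print('scene panel',len(q),q.min(0),q.max(0),'normal',v)
for n,C,pp,f0 in(('side',P,p,(.1,.12)),('scene',Q,ps,(.1,.12))):
    for nm,cx,cy in(('stud',.48,-.14),):
        k=(np.hypot(C[...,0]-cx,C[...,1]-cy)<.03)&(C[...,2]>.066)&(C[...,2]<.09);a=C[k];print(n,nm,len(a),(a.min(0)+a.max(0))/2,a[:,2].max())
    k=(np.hypot(C[...,0]-.48,C[...,1]+.14)<.07)&(C[...,2]>.028)&(C[...,2]<.04);r=cv2.minAreaRect((C[k][:,:2]*1000).astype(np.float32));print('stand',r)
```

```text
0.1 [ 6.74463796e-01 -1.53914038e-05  2.30399331e-01]
[[-0.     1.    -0.002]
 [ 1.     0.    -0.   ]
 [-0.    -0.002 -1.   ]] [-0.07935734  0.5545909   0.51141588]
handle 229 [0.45832333 0.16514972 0.17244458] [0.47671281 0.22334565 0.20999311] [0.46749266 0.20306971 0.20132683]
panel 43 [0.45999997 0.12800659 0.1529944 ] [0.46611169 0.26186094 0.1707497 ]
yaw of y-axis -0.016836614110664463 [0.46749266 0.20306971 0.20132683]
yaw of y-axis -0.023488302881940808 [0.46291906 0.23920837 0.16706215]
scene panel 208 [0.45703326 0.21795064 0.09115563] [0.46747825 0.26277318 0.17457426] normal [0.99992084 0.00815678 0.00958028]
side stud 96 [ 0.47987495 -0.13779491  0.07395645] 0.08171767501815963
stand ((479.2791748046875, -135.46168518066406), (23.224519729614258, 27.768564224243164), 85.36432647705078)
scene stud 120 [ 0.47754575 -0.14196344  0.07494752] 0.08362287411382319
stand ((483.60797119140625, -140.83294677734375), (58.23370361328125, 27.46368980407715), 81.50345611572266)
```

```bash
python3 -m creep '[[1,-25,60,-25,0,0.18,0],[1,-25,60,-40,0,0.18,0],[1,0,0,-20,0,0,0],[1,0,0,0,0,0,0]]'
python3 - <<'E'
from h import *
snap('wrist','w1');snap('scene','s1')
print(get_obs()['eef_pos'])
E
```

```text
t: 0.6
eef_pos: [0.6309, 0.1021, 0.1537]
tool_rot: [-0.127, 0.696, 0.695, -0.129]
contact_force: [0.3, -1.1, 0.6]
gripper_width: 1.0
grasp_force: 0.0
[0.63269111 0.10104376 0.15712537]
```

View pics/w1.png

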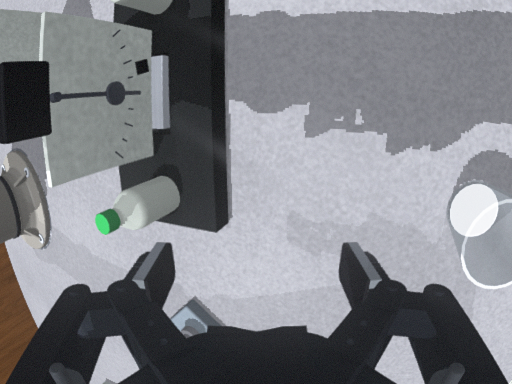

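Wrist view: pivot at about (55,97), bob at (115,93) and pointer tip at about (140,93). The index tab is at (142,67), on the +y side (bottle_b's side). I'll compute its angle.

```bash
cat >> h.py <<'E'
from scipy.spatial.transform import Rotation as R
def wray(f,uv):
    c=camera_params('wrist');K=np.array(c['intrinsics']);M=np.array(c['mount'])
    w,x,y,z=f['rot'];T=np.eye(4);T[:3,:3]=R.from_quat([x,y,z,w]).as_matrix();T[:3,3]=f['pos'];T=T@M
    a=(np.atleast_2d(uv)-K[:2,2])/K[0,0];t=np.linalg.norm(a,axis=1,keepdims=True)
    dcv=np.hstack([a/t*np.sin(t),np.cos(t)])*[1,-1,-1]
    return T[:3,3],dcv@T[:3,:3].T
def onx(f,uv,X):
    o,r=wray(f,uv);return o+r*((X-o[0])/r[:,0])[:,None]
E
python3 - <<'E'
from h import *
f=np.load('/tmp/w1.npz');p=f['p'];g=p.min(-1)
m=((p.max(-1)<100)&True).astype(np.uint8);m[:,:46]=0;m[130:]=0;m[:,152:]=0;m[:40]=0
n,l,s,c=cv2.connectedComponentsWithStats(m)
for i in range(1,n):
    if s[i,4]>20:
        v,u=np.nonzero(l==i);pt=np.stack([u,v],1).astype(np.float32);b=cv2.boxPoints(cv2.minAreaRect(pt))
        print(s[i],c[i].round(1),b.round(1).tolist())
        W=onx(f,b,.4655);print(W.round(4).tolist())
        W=onx(f,pt,.4655);print('min/max z',W[W[:,2].argmin()].round(4),W[W[:,2].argmax()].round(4),W.mean(0).round(4))
cv2.imwrite('pics/c1.png',cv2.resize(p[20:180,0:180],(720,600),interpolation=2)[...,::-1])
E
```

```text
[135  59  14  16 172] [141.6  66.3] [[134.1999969482422, 60.5], [146.6999969482422, 58.400001525878906], [149.10000610351562, 72.30000305175781], [136.60000610351562, 74.4000015258789]]
[[0.4655, 0.2263, 0.0615], [0.4655, 0.23, 0.0422], [0.4655, 0.2149, 0.0386], [0.4655, 0.2119, 0.0582]]
min/max z [0.4655 0.2218 0.0402] [0.4655 0.2227 0.0604] [0.4655 0.2208 0.0503]
[  46   61   95   69 1027] [85.3 95.4] [[46.0, 61.0], [140.0, 61.0], [140.0, 129.0], [46.0, 129.0]]
[[0.4655, 0.222, 0.164], [0.4655, 0.2263, 0.0528], [0.4655, 0.1553, 0.0561], [0.4655, 0.1696, 0.1667]]
min/max z [0.4655 0.1947 0.0535] [0.4655 0.1696 0.1667] [0.4655 0.1931 0.1221]
```

View pics/c1.png

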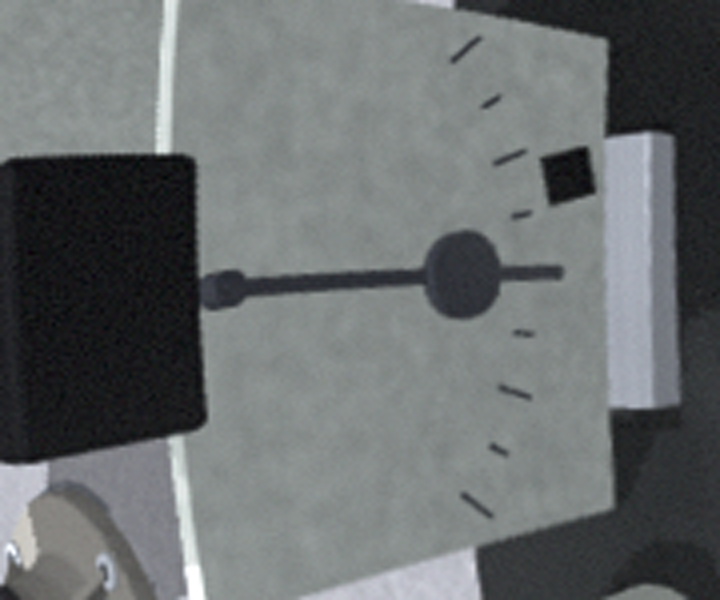

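Run:
```python
from h import *
f=np.load('/tmp/w1.npz')
for X in(.464,.466,.468,.471,.475):
    W=onx(f,[[56.25,97.3],[140.5,92.6],[135.2,67.4],[147.9,65.3]],X);
    ti,ta=W[1,1:],W[2,1:];pv=W[0,1:]
    th=lambda a:np.arctan2(a[0]-pv[0],pv[1]-a[1])
    print(X,W[:,1:].round(4).tolist(),'len',np.linalg.norm(ti-pv).round(4),np.linalg.norm(ta-pv).round(4),'ang',th(ti),th(ta),'chord',2*np.arcsin(np.linalg.norm(ti-ta)/.2),'tab',np.arctan2(*(W[3]-W[2])[1:]*[1,-1]))
```

```text
0.464 [[0.1931, 0.154], [0.1931, 0.0512], [0.2194, 0.0586], [0.2228, 0.0386]] len 0.1028 0.099 ang 0.000353130966965323 0.269376385458584 chord 0.2741305299241912 tab 0.16838419229306803
0.466 [[0.193, 0.1552], [0.193, 0.0534], [0.2191, 0.0607], [0.2224, 0.0409]] len 0.1019 0.0981 ang 0.0003531309669655412 0.26937638545858433 chord 0.2715897617236876 tab 0.16838419229306717
0.468 [[0.1928, 0.1564], [0.1928, 0.0555], [0.2187, 0.0628], [0.222, 0.0432]] len 0.1009 0.0972 ang 0.0003531309669652134 0.26937638545858417 chord 0.2690494344732981 tab 0.16838419229306695
0.471 [[0.1926, 0.1583], [0.1926, 0.0588], [0.2181, 0.0659], [0.2214, 0.0466]] len 0.0995 0.0958 ang 0.00035313096696526773 0.26937638545858433 chord 0.2652397609184318 tab 0.168384192293067
0.475 [[0.1923, 0.1607], [0.1924, 0.0631], [0.2173, 0.0701], [0.2206, 0.0512]] len 0.0976 0.094 ang 0.0003531309669651531 0.2693763854585841 chord 0.26016169918511195 tab 0.16838419229306728
```

Index ≈ 0.268 rad, pointer at 0 and gauge upright, centred at (0.4675, 0.193). Pivot and tip heights match what the dimensions say. Moving above the handle.

```bash
python3 -m creep '[[1,0,30,60,0,-0.18,0],[1,-40,60,60,0,-0.18,0],[1,-60,0,30,0,0,0],[1,-50,0,0,0,0,0],[1,0,0,0,0,0,0]]'; python3 -m creep '[[1,0,0,0,0,0,0],[1,0,0,0,0,0,0]]'; python3 -c "
from h import *
o=get_obs();print(o['eef_pos'],o['q']);w,x,y,z=o['tool_rot'];print(R.from_quat([x,y,z,w]).as_matrix().round(4))"
```

```text
t: 1.32
eef_pos: [0.4971, 0.1699, 0.2828]
tool_rot: [0.001, 0.707, 0.707, 0.002]
contact_force: [0.1, -0.4, 0.3]
gripper_width: 0.998
grasp_force: 0.0
t: 1.58
eef_pos: [0.501, 0.1702, 0.2805]
tool_rot: [0.0, 0.708, 0.706, 0.001]
contact_force: [0.2, 0.3, -0.7]
gripper_width: 0.996
grasp_force: 0.0
[0.50101855 0.17023476 0.28049626] [-0.40716738  0.19189089 -0.0444037   1.84236195  0.00981745  1.10597293
 -0.45716124]
[[ 2.0e-03  1.0e+00  1.5e-03]
 [ 1.0e+00 -2.0e-03  4.0e-04]
 [ 4.0e-04  1.5e-03 -1.0e+00]]
```

```bash
python3 -m creep '[[1,-33,23,0,0,0,0],[1,0,0,0,0,0,0],[1,0,0,0,0,0,0]]'
python3 - <<'E'
from h import *
f=None
p,d=snap('wrist','w2');f=np.load('/tmp/w2.npz');print(f['pos'])
m=(p.max(-1)<60).astype(np.uint8)*1
n,l,s,c=cv2.connectedComponentsWithStats(m)
for i in range(1,n):
    if s[i,4]>150: print(s[i],c[i].round(1))
E
```

```text
t: 1.95
eef_pos: [0.4676, 0.1935, 0.2798]
tool_rot: [0.0, 0.707, 0.707, 0.0]
contact_force: [0.1, -0.4, 0.2]
gripper_width: 0.997
grasp_force: 0.0
[0.46759569 0.19349551 0.27984239]
[ 202   51  102  191 6460] [248.  118.8]
[258  50  51  28 707] [291.   59.1]
[   0   92   45   94 2863] [ 16.4 139.8]
[228 172  18  70 392] [239.9 206.9]
[  0 235  44  58 271] [ 28.2 258.3]
[    6   244   502   140 31987] [253.4 337.4]
```

View pics/w2.png

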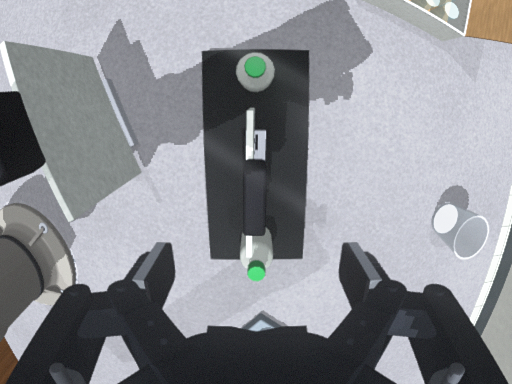

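Wrist view: the handle runs along (255, 160–235), midway between the fingers (about 172 and 341) and with almost no yaw. Descending and gripping.

```bash
python3 -m creep '[[1,0,0,-55,0,0,0],[1,0,0,-45,0,0,0],[1,0,0,-9,0,0,0],[1,0,0,0,0,0,0]]'; python3 -m creep '[[-1,0,0,0,0,0,0],[-1,0,0,0,0,0,0],[-1,0,0,0,0,0,0],[-1,0,0,0,0,0,0],[-1,0,0,0,0,0,0]]' 60;python3 -m creep '[[-1,0,0,0,0,0,0],[-1,0,0,0,0,0,0]]'
```

```text
t: 2.5
eef_pos: [0.4674, 0.1937, 0.1714]
tool_rot: [0.0, 0.707, 0.707, -0.0]
contact_force: [-0.2, 0.3, 0.4]
gripper_width: 1.001
grasp_force: 0.0
t: 3.12
eef_pos: [0.4669, 0.1942, 0.1715]
tool_rot: [0.0, 0.707, 0.707, 0.001]
contact_force: [0.1, 0.8, 5.0]
gripper_width: 0.202
grasp_force: 59.4
t: 3.38
eef_pos: [0.4669, 0.1942, 0.1716]
tool_rot: [0.0, 0.707, 0.707, 0.001]
contact_force: [0.0, -0.3, 5.9]
gripper_width: 0.201
grasp_force: 59.5
```

```bash
python3 -m creep '[[-1,0,0,20,0,0,0],[-1,0,0,50,0,0,0],[-1,0,0,50,0,0,0],[-1,0,0,40,0,0,0],[-1,0,0,0,0,0,0]]' 80; python3 -m creep '[[-1,0,0,0,0,0,0],[-1,0,0,0,0,0,0]]'
python3 - <<'E'
from h import *
o=get_obs();print(o['eef_pos'])
F=[]
for i in range(3):
    snap('scene',f's2{i}');o=get_obs();F.append(np.r_[o['contact_force'],o['torque']])
print(np.mean(F,0),np.std(F,0));snap('side','d2')
E
```

```text
t: 4.0
eef_pos: [0.4678, 0.1945, 0.3335]
tool_rot: [0.001, 0.707, 0.707, 0.003]
contact_force: [0.5, -0.6, -2.4]
gripper_width: 0.201
grasp_force: 78.6
t: 4.25
eef_pos: [0.4656, 0.1934, 0.3289]
tool_rot: [-0.001, 0.707, 0.707, -0.002]
contact_force: [-0.6, -0.4, -3.2]
gripper_width: 0.199
grasp_force: 78.6
[0.46561872 0.1933904  0.3289352 ]
[-2.69076033e-01 -3.60941153e-01 -2.85785301e+00  6.87604580e-03
  7.35365719e-04  4.65490817e-03] [0.12253619 0.90026405 0.24558748 0.01534553 0.01681354 0.0208302 ]
```

```bash
python3 -m creep '[[-1,0,-30,0,0,0,0],[-1,0,-55,0,0,0,0],[-1,0,-55,0,0,0,0],[-1,4,-55,0,0,0,0],[-1,4,-55,0,0,0,0]]'; python3 -m creep '[[-1,4,-50,0,0,0,0],[-1,1,-33,0,0,0,0],[-1,0,0,0,0,0,0],[-1,0,0,0,0,0,0],[-1,0,0,0,0,0,0]]'
python3 - <<'E'
from h import *
a,_=snap('scene','s3');b,_=snap('side','d3');o=get_obs();print(o['eef_pos'],o['contact_force'],o['q'])
cv2.imwrite('pics/c3.png',np.hstack([cv2.resize(a[80:260,130:310],(400,400)),cv2.resize(b[90:240,210:360],(400,400))])[...,::-1])
E
```

```text
t: 5.08
eef_pos: [0.4744, -0.0578, 0.3309]
tool_rot: [0.0, 0.707, 0.707, 0.0]
contact_force: [1.5, -0.1, -3.0]
gripper_width: 0.203
grasp_force: 78.5
t: 5.7
eef_pos: [0.4797, -0.1378, 0.3308]
tool_rot: [-0.0, 0.706, 0.708, 0.0]
contact_force: [0.2, -0.2, -2.8]
gripper_width: 0.203
grasp_force: 78.4
[ 0.47969242 -0.13802942  0.33092692] [-0.42514295  0.91711385 -2.86356531] [-0.06452421  0.09129111  0.2385846   1.84872044 -0.02329355  1.20427455
  0.18339509]
```

View pics/c3.png

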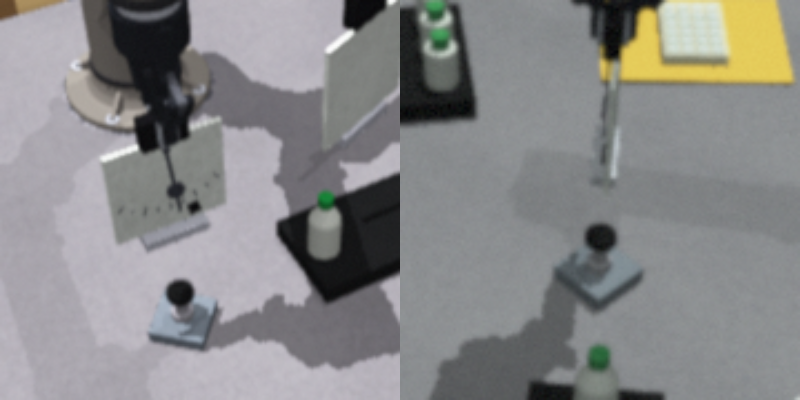

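Left crop: the gauge is held upright above the stud, with the pointer and the dark tab both visible. Descending.

```bash
python3 -m creep '[[-1,0,-2,-40,0,0,0],[-1,0,0,-40,0,0,0],[-1,0,0,-12,0,0,0],[-1,0,0,0,0,0,0],[-1,0,0,0,0,0,0]]'; python3 -m creep '[[-1,0,0,-3,0,0,0],[-1,0,0,0,0,0,0],[-1,0,0,0,0,0,0]]';python3 -m creep '[[-1,0,0,-3,0,0,0],[-1,0,0,0,0,0,0],[-1,0,0,0,0,0,0]]'
```

```text
t: 6.42
eef_pos: [0.4807, -0.1412, 0.2405]
tool_rot: [0.001, 0.707, 0.707, 0.001]
contact_force: [0.1, -1.3, -2.0]
gripper_width: 0.199
grasp_force: 78.5
t: 6.8
eef_pos: [0.4796, -0.1411, 0.2362]
tool_rot: [0.0, 0.707, 0.707, 0.0]
contact_force: [-0.4, 0.3, -2.7]
gripper_width: 0.199
grasp_force: 78.5
t: 7.18
eef_pos: [0.4795, -0.1411, 0.2328]
tool_rot: [-0.0, 0.707, 0.707, -0.0]
contact_force: [-0.2, 1.1, -2.0]
gripper_width: 0.2
grasp_force: 78.5
```

```bash
for i in 1 2; do python3 -m creep '[[-1,0,0,-2.5,0,0,0],[-1,0,0,0,0,0,0],[-1,0,0,0,0,0,0]]'|egrep 'pos|cont';done
python3 - <<'E'
from h import *
for i in range(3): snap('scene',f's4{i}');o=get_obs();print(o['eef_pos'].round(4),o['contact_force'].round(2),o['torque'].round(3))
E
```

```text
eef_pos: [0.4798, -0.1411, 0.2307]
contact_force: [0.6, -0.5, 0.3]
eef_pos: [0.4798, -0.1412, 0.2281]
contact_force: [-0.3, 0.5, 1.4]
[ 0.4797 -0.1411  0.2281] [0.1  0.05 1.03] [-0.059 -0.124 -0.016]
[ 0.4798 -0.1411  0.2281] [0.69 0.11 0.99] [-0.024 -0.094  0.03 ]
[ 0.4797 -0.1411  0.2281] [-0.25 -0.49  1.51] [-0.057 -0.081 -0.003]
```

Stud pressed about 3 mm (force on it ≈ 4 N). Rocking the top toward +y about the foot.

```bash
python3 -m creep '[[-1,0,10.1,-0.3,-0.067,0,0],[-1,0,10.1,-1.0,-0.067,0,0],[-1,0,0,0,0,0,0]]';python3 -m creep '[[-1,0,10,-1.7,-0.067,0,0],[-1,0,9.9,-2.4,-0.067,0,0],[-1,0,0,0,0,0,0],[-1,0,0,0,0,0,0]]'
python3 - <<'E'
from h import *
for i in range(3): snap('scene',f's5{i}');o=get_obs();print(o['eef_pos'].round(4),o['contact_force'].round(2),o['torque'].round(3))
w,x,y,z=o['tool_rot'];print(R.from_quat([x,y,z,w]).as_matrix().round(4))
E
```

```text
t: 8.45
eef_pos: [0.48, -0.1186, 0.2266]
tool_rot: [0.047, 0.704, 0.707, -0.047]
contact_force: [0.3, 2.2, 1.8]
gripper_width: 0.201
grasp_force: 79.3
t: 8.95
eef_pos: [0.48, -0.1004, 0.2227]
tool_rot: [0.093, 0.701, 0.701, -0.093]
contact_force: [0.8, 5.2, 3.4]
gripper_width: 0.201
grasp_force: 79.6
[ 0.4799 -0.1007  0.2227] [-0.23  5.98  2.12] [ 1.784 -0.049  0.039]
[ 0.48   -0.1008  0.2228] [1.31 4.58 3.23] [ 1.876 -0.051  0.052]
[ 0.4799 -0.1009  0.2228] [-0.55  4.78  3.32] [ 1.92  -0.099  0.07 ]
[[ 1.700e-03  1.000e+00  8.000e-04]
 [ 9.651e-01 -1.500e-03 -2.619e-01]
 [-2.619e-01  1.200e-03 -9.651e-01]]
```

```bash
python3 -m creep '[[-1,0,0,0,0,0,0],[-1,0,0,0,0,0,0],[-1,0,0,0,0,0,0],[-1,0,0,0,0,0,0],[-1,0,0,0,0,0,0]]'
python3 - <<'E'
from h import *
a=np.mean([snap('scene',f's6{i}')[0].astype(float) for i in range(6)],0).astype(np.uint8);np.save('/tmp/s6.npy',a)
cv2.imwrite('pics/c6.png',cv2.resize(a[125:225,165:265],(600,600),interpolation=2)[...,::-1]);snap('side','d6')
o=get_obs();print(o['contact_force'])
E
```

```text
t: 9.72
eef_pos: [0.48, -0.1009, 0.2228]
tool_rot: [0.094, 0.701, 0.7, -0.093]
contact_force: [-1.0, 4.6, 3.6]
gripper_width: 0.203
grasp_force: 79.6
[-0.68247899  4.880566    2.73047421]
```

View pics/c6.png

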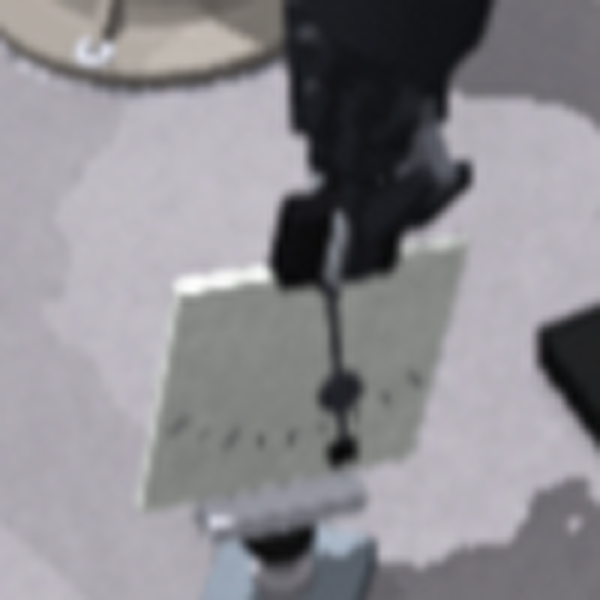

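The crop shows the pointer hanging down the middle onto the tab (bob at (340,390), tab at (342,450)). The foot is on the stud head. I'll quantify the residual by comparing with the upright frames.

```bash
cat > m.py <<'E'
from h import *
c=camera_params('scene');K=np.array(c['intrinsics']);T=np.array(c['cam_to_world'])
def pt(uv,X):
    r=T[:3,:3]@np.array([(uv[0]-K[0,2])/K[0,0],-(uv[1]-K[1,2])/K[1,1],-1]);return T[:3,3]+r*(X-T[0,3])/r[0]
def blobs(a,box,X):
    u0,u1,v0,v1=box;s=8
    g=cv2.resize(a[v0:v1,u0:u1].max(-1).astype(np.float32),(0,0),fx=s,fy=s,interpolation=cv2.INTER_CUBIC)
    m=(g<85).astype(np.uint8)
    m=cv2.morphologyEx(m,cv2.MORPH_OPEN,cv2.getStructuringElement(2,(2*s-1,2*s-1)))
    n,l,st,ce=cv2.connectedComponentsWithStats(m)
    for i in range(1,n):
        if 2*s*s<st[i,4]<80*s*s:
            uv=(ce[i]+.5)/s-.5+[u0,v0];print(uv.round(2),st[i,4]/s/s,pt(uv,X).round(4))
E
python3 - <<'E'
from m import *
a=np.mean([np.load(f'/tmp/s4{i}.npz')['p'] for i in range(3)],0)
cv2.imwrite('pics/c4.png',cv2.resize(a[125:225,160:260],(600,600),interpolation=2)[...,::-1])
print('upright');blobs(a,(180,240,174,206),.478);print('tilt');blobs(np.load('/tmp/s6.npy').astype(float),(200,240,174,206),.478)
P=cloud('side',np.load('/tmp/d6.npz')['d']);q=P[(abs(P[...,0]-.48)<.06)&(abs(P[...,1]+.14)<.06)&(P[...,2]>.05)&(P[...,2]<.2)];print(len(q))
E
```

```text
upright
[199.13 175.74] 36.09375 [ 0.478  -0.1605  0.2233]
[207.67 175.5 ] 19.953125 [ 0.478  -0.1377  0.2126]
[208.57 193.72] 43.65625 [ 0.478  -0.1414  0.1433]
[218.31 198.98] 20.5625 [ 0.478  -0.1152  0.1067]
tilt
[219.81 174.34] 3.71875 [ 0.478  -0.1042  0.1999]
[221.27 190.03] 43.953125 [ 0.478  -0.1041  0.1379]
[221.58 199.51] 23.53125 [ 0.478  -0.1057  0.099 ]
204[ WARN:0@0.059] global loadsave.cpp:1063 imwrite_ Unsupported depth image for selected encoder is fallbacked to CV_8U.
```

View pics/c4.png

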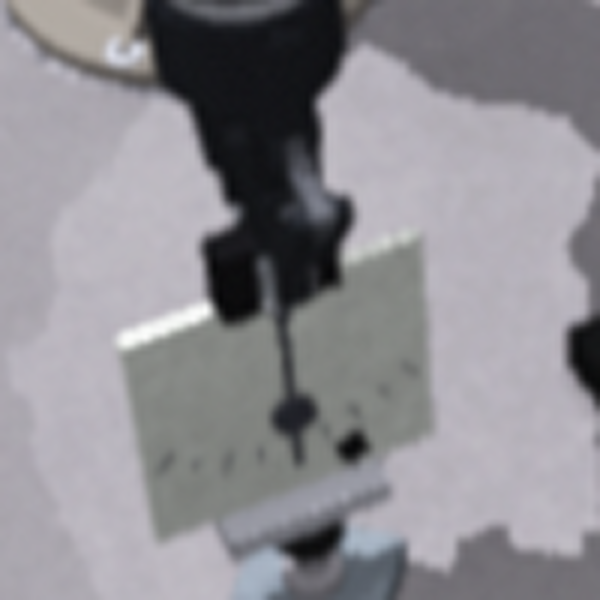

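Residual is about +0.005–0.007 rad. The stud takes ≈5.9 N, so it is ~5.5 mm down, near half travel. I'll make a fine correction and relieve the sideways load.

```bash
python3 -m creep '[[-1,0,1.2,-0.2,-0.005,0,0],[-1,0,0,0,0,0,0],[-1,0,0,0,0,0,0],[-1,0,0,0,0,0,0],[-1,0,0,0,0,0,0]]'; python3 -m creep '[[-1,0,0,0,0,0,0],[-1,0,0,0,0,0,0],[-1,0,0,0,0,0,0],[-1,0,0,0,0,0,0],[-1,0,0,0,0,0,0]]'
python3 - <<'E'
from m import *
F=[];A=[]
for i in range(8):
    A.append(snap('scene',f's7{i}')[0].astype(float));o=get_obs();F.append(np.r_[o['contact_force'],o['torque']])
blobs(np.mean(A,0),(200,240,174,206),.478);print(np.mean(F,0).round(2),o['eef_pos'])
w,x,y,z=o['tool_rot'];print(R.from_quat([x,y,z,w]).as_matrix()[:,2])
E
```

```text
t: 10.7
eef_pos: [0.4798, -0.0998, 0.2224]
tool_rot: [0.096, 0.701, 0.701, -0.096]
contact_force: [1.0, 3.8, 3.6]
gripper_width: 0.202
grasp_force: 79.5
t: 11.32
eef_pos: [0.4797, -0.0998, 0.2224]
tool_rot: [0.096, 0.701, 0.701, -0.096]
contact_force: [2.4, 3.6, 3.8]
gripper_width: 0.202
grasp_force: 79.5
[220.06 174.4 ] 3.96875 [ 0.478  -0.1035  0.1993]
[221.57 189.87] 42.9375 [ 0.478  -0.1032  0.1381]
[221.58 199.45] 23.859375 [ 0.478  -0.1057  0.0993]
[ 1.46  3.95  2.81  1.38 -0.65  0.18] [ 0.479621   -0.09975066  0.22237006]
[ 1.97151255e-04 -2.69571313e-01 -9.62980409e-01]
```

Pointer and tab agree to within about 0.005 rad after the parallax correction. The stud force is ≈5.7 N (about half travel) and steady, so I'm handing in.

```bash
python3 -c "
from station import *
print(hand_in())"
```

```text
the job is handed in; nothing more can be done
None
```

The job is handed in: the arm is holding the tilt gauge on the stud, leaned about 0.27 rad, with the pointer within an estimated 0.005 rad of the index tab and the stud, judged from its spring force, about half pressed (5–6 of 12 mm); the bottles and beaker were left alone.

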